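Reset the spring-pin stop of a carton gauge

ROBOT

A 6-joint arm with a two-finger parallel gripper is mounted at the origin on the work surface. World frame = base frame: x ahead of the robot, y to its left, z up, the work surface at z = 0. Lengths are in m, angles in rad, forces in N, time in s.
With the tool pointing down it reaches from about 0.35 to 0.775 m from the base axis. Payload 7.3 kg.
Tool frame: the origin (TCP) lies at the centre of the arm's flange, where the gripper is bolted on; the fingertips stand 178 mm ahead of it and the grasp point (between the pads) lies 159 mm ahead of it (tip_extent is the distance from the TCP to the fingertips, in m); z points along the fingers, y is the line along which they close (so a half turn about z gives the same grasp; the last joint's range is limited). The gripper opens to 92 mm and grips with 3 to 60 N. Pads are 19 mm wide; open, the fingers measure 130 mm over their backs; the gripper's body (75 mm by 190 mm) begins 47 mm behind the grasp point.
Start: joints at [-1.382, 0.342, 1.524, -0, 1.275, -0.146], TCP at [0.173, -0.496, 0.405] pointing down, gripper open.
Joint ranges: [-2.53, 2.53], [-0.77, 2.02], [0.04, 2.7], [-1, 4.14], [0.28, 2.66], [-3.11, 3.11]. Speed limits (rad/s): [2.57, 2.57, 3.14, 3.14, 3.14, 3.14].

INTERFACE

Orientations are given as [roll, pitch, yaw] about the fixed x, y, z axes, in that order (R = Rz(yaw) Ry(pitch) Rx(roll)).
In Python, from cell import * gives the robot as it stands.
- The arm moves only by the tool arm_command, never from a script. Its arguments are lists of equal length, an entry for each row: "xyz": the shift along the world's x, y, z in mm, a list of three; "spin": the turn about the world's z in degrees. In form: {"xyz": [[tx, ty, tz], ...], "spin": [spin, ...]}. A call has 1 to 20 rows; each row shifts and turns the commanded pose from where the row before left it; what a row does not reach is not made up. A row lasts 1/10 s, in which the tool goes at most 50 mm and 8.59 degrees, less where a joint would pass 70% of its speed; a pose out of reach is approached as far as the arm can. A call with a gripper value outside its range is refused whole. "jaw" is the opening, from -1 (shut) to 1 (fully open), set as the call begins (left out, the last holds). The fingers move at their own pace and stop on an object; "squeeze" is the grip in N (left out, the last holds). Time passes only in rows, so rows that do not move let the fingers close. It gives the time, the measured TCP pose, the force, the opening and the grip force at its end, in the units of the state.
- observe(): the state, without advancing time (a new reading comes with each control period).
- read_camera(name): name is "side" or "top"; returns a dict with "img" (420x560x3 uint8, red, green, blue), "depth" (420x560 float32, m along the optical axis (not along the pixel's ray), 0 where there is no reading), "fx", "fy", "cx", "cy" (pixels), "dist_coeffs" ([k1, k2, p1, p2, k3] as OpenCV has them; the pictures are not rectified), "world_from_camera" (4x4, takes a point from camera to world coordinates). Camera axes: x right, y up, looking along -z (the intrinsics and any distortion apply to the point x, -y, -z); pixel columns grow to the right and rows downward; lengths in m; the calibration is good to about 2 mm. A picture is of the moment at which its call begins.
- hand_in(): hands the job in; it is judged then, once.
The state is a dict: "time": time; "qpos": joint angles; "qvel": joint speeds; "joint_efforts": joint torques, N m; "tool_pos": TCP position; "tool_rot": TCP orientation; "contact_force": force on the tool from outside, world axes, zero at the start; "torque": the same for the moment, N m; "opening": finger opening in m; "grip_force": force on a finger pad.
Only numpy, scipy, OpenCV 4.12 (cv2) and the standard library are available. Lean on these libraries where they do the work, as an engineer would, in place of code of your own. Each camera call takes 0.05 s, during which the arm holds its last target. There are 200 camera calls.

TASK

A carton lies against the fence of the carton gauge. Pull up the spring pin of the sliding stop tube, run the tube towards that carton and let go so that the pin drops fully home in the hole nearest the carton at which the stop plate still stands clear of it. Feel for the hole and never ram the pin sideways; do not shift either carton, and leave the tape roll and the stapler where they are.

Things in the scene. Friction and masses are not known exactly. Their poses are not given: they have to be found in the camera images.
- gauge: Carton gauge, grey steel, screwed down. Origin on the table under the rail; z up. The rail is a straight channel along its y axis, y = -206 to +170 mm, 34 mm wide, 38 mm high with the steel hole strip lying on it. At the +y end stands the fence, an upright plate 55 mm high, x = -25 to +140 mm, its face towards the carton at y = +162 mm.
- strip_mid (a point): Nominal place of the hole strip's second hole, top face: on the gauge at x = 0, y = -30 mm, 38 mm above the table. Strip: 8 mm thick, one slot 58 mm long centred at y = -130 mm of the gauge (pin starts in it) and four round holes of 10.5 mm at y = -70, -30, +10, +50 mm. The strip is clamped with slack: slot and holes together sit up to 10 mm off these values along y, either way.
- stop_tube: Plain aluminium square tube, 46 mm wide (x), 60 mm long (y), top 50 mm above the table. It slides on the rail along the gauge's y only, with about 3 N of friction; starts within 12 mm of y = -130 mm. Origin at table height straight below the pin; axes as the gauge's. A steel collar 18 mm across round the pin rises to 63 mm above the table.
- stop_face (a point): Middle of the stop plate's face towards the carton: on the stop tube at x = 83 mm, y = +30 mm, 26 mm above the table. The plate is steel, 4 mm thick, x = 23 to 143 mm, 48 mm high, fixed to the tube.
- plunger: Spring pin with a black round knob on top of the stop tube; moves up and down only. Origin: middle of the knob (26 mm across, 24 mm tall); axes as the gauge's. Origin height over the table: 80 mm with the pin fully down in slot or hole, 89 mm with its tip on top of the strip, 94 mm at the end of its travel. The spring pushes down with 5 N when down, 8.5 N when fully raised.
- pin_tip (a point): Lower tip of the pin, 51 mm below the plunger's origin. Pin 8 mm across with a flat tip. Down, it blocks the tube (about 1.2 mm play each way in a hole). Let go over plain strip, the tip drags on it with about 3 N while the tube is pushed along, and springs down by itself over a hole. More than 25 N between pin and strip damages them.
- carton_long: Closed loose cardboard carton 90 mm wide (x), 146 mm long (y), 45 mm high, about 0.35 kg. Origin at table height in the middle of its +y end face (all of it lies on the -y side); axes as the gauge's. Either this or the short one lies against the fence, the other beside the gauge. If this one is at the fence, the wanted hole is the one at about y = -30 mm of the gauge.
- carton_short: The same but 106 mm long. If this one is at the fence, the hole wanted is the one at about y = +10 mm of the gauge.
- berth (a point): Point on the gauge where the origin of the carton at the fence lies: x = 85 mm, y = 161 mm of the gauge, at table height. The spare carton's origin lies 130 mm farther along the gauge's +x.
- tape_roll: Bystander: roll of brown tape standing flat, 84 mm across, 48 mm high, on the table beside the rail near its -y end. Origin at the centre of its underside.
- stapler: Bystander: dark stapler 130 mm long, 45 mm high, on the table farther from the robot than the tape roll. Origin at the centre of its underside.
Not all that is in view belongs to the job. What is shaped like the carton_long but orange or purple is not meant.

How it is judged:
By the outcome, as a careful person would: the job done as asked, in the order asked, and still so for the second after the job is handed in, with the robot touching nothing.
It also fails if it takes over 40 s, if anything falls off the work surface, if the arm or the gripper's body presses on something with over 40 N, if the wrist force passes 120 N, or if a joint passes its speed limit or range.

## Working session

There is one attempt and no reset: what is moved stays moved. The work goes in short steps, Python scripts to look and compute and a tool call to move; the robot and the scene stay as the last step left them, time stands still between calls to the robot, and variables do not carry over. Pictures are saved under pics/ and viewed, at most 10 in all, crops included, and the job is handed in when it is done.

Besides the shell and the picture viewer there is one more tool, called as name(argument=value, ...), one argument or row to a line, values as JSON. arm_command: Moves the arm, as the interface text tells. Its arguments: {"type":"object","properties":{"xyz":{"type":"array","items":{"type":"array","items":{"type":"number"}}},"spin":{"type":"array","items":{"type":"number"}},"jaw":{"type":"number"},"squeeze":{"type":"number"}},"required":["xyz","spin"]}

```bash
mkdir -p pics; cat > h.py <<'E'
from cell import *
import numpy as np, cv2
def cam(n):
    c=read_camera(n); c['K']=np.array([[c['fx'],0,c['cx']],[0,c['fy'],c['cy']],[0,0,1.]]); return c
def ray(c,uv):
    p=cv2.undistortPoints(np.array(uv,float).reshape(-1,1,2),c['K'],np.array(c['dist_coeffs'],float)).reshape(-1,2)
    d=np.c_[p[:,0],-p[:,1],-np.ones(len(p))]; T=np.array(c['world_from_camera']); return T[:3,3],d@T[:3,:3].T
def onz(c,uv,z):
    o,d=ray(c,uv); return o+d*((z-o[2])/d[:,2])[:,None]
def pts(c):
    H,W=c['depth'].shape; uv=np.stack(np.meshgrid(np.arange(W),np.arange(H)),-1).reshape(-1,2)
    o,d=ray(c,uv); return (o+d*c['depth'].reshape(-1,1)).reshape(H,W,3)
E
python3 - <<'E'
from h import *
for n in('top','side'):
    c=cam(n); cv2.imwrite(f'pics/{n}0.png',cv2.cvtColor(c['img'],cv2.COLOR_RGB2BGR)); print(n,np.round(c['world_from_camera'],3).tolist(),c['fx'],c['dist_coeffs'])
s=observe(); print({k:np.round(v,3).tolist() for k,v in s.items()})
E
```

```text
top [[-0.019, 0.988, -0.153, 0.407], [-1.0, -0.02, -0.002, -0.008], [-0.005, 0.153, 0.988, 1.315], [0.0, 0.0, 0.0, 1.0]] 494.78758884535944 [-0.00349253  0.          0.          0.          0.        ]
side [[-0.688, 0.399, -0.606, -0.023], [-0.725, -0.371, 0.58, 0.621], [0.007, 0.839, 0.544, 0.65], [0.0, 0.0, 0.0, 1.0]] 384.67390064498994 [0.00886985 0.         0.         0.         0.        ]
{'time': 0.1, 'qpos': [-1.382, 0.343, 1.525, 0.0, 1.275, -0.146], 'qvel': [0.0, -0.001, -0.002, 0.0, -0.001, -0.0], 'joint_efforts': [0.002, -43.2, -24.47, 0.072, 0.053, -0.0], 'tool_pos': [0.172, -0.496, 0.404], 'tool_rot': [-3.14, -0.0, 0.335], 'contact_force': [0.43, -0.174, -0.705], 'torque': [-0.046, -0.029, -0.014], 'grip_force': 0.0, 'opening': 0.092}
```

View pics/top0.png

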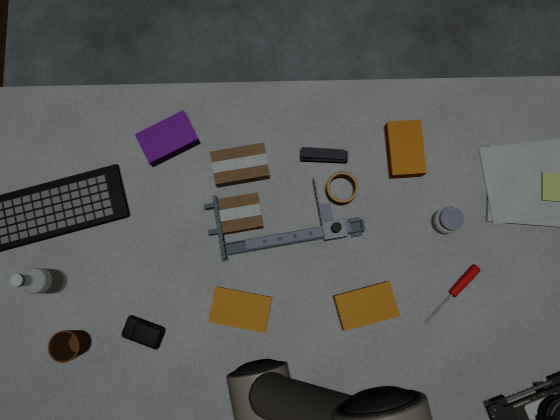

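View pics/side0.png

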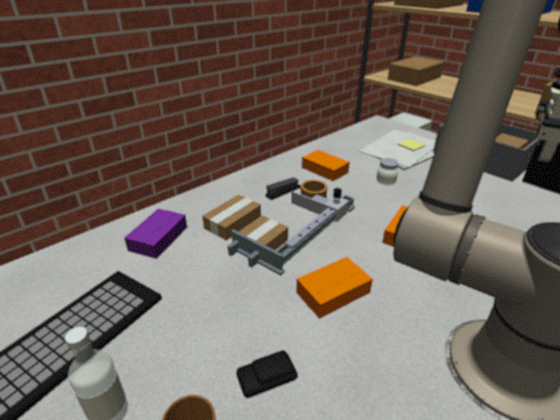

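The top picture shows the shorter carton at the fence (about 240,213) and the longer one spare (240,165). The tube with its knob is at (336,228), the holes lie along the rail at about 265–310,238, and the tape roll is at (342,187). Next I'll measure these.

```bash
python3 - <<'E'
from h import *
c=cam('top'); im=c['img']; P=pts(c)
crop=im[150:265,200:375]; cv2.imwrite('pics/crop.png',cv2.cvtColor(cv2.resize(crop,None,fx=4.5,fy=4.5,interpolation=cv2.INTER_CUBIC),cv2.COLOR_RGB2BGR))
# knob by depth
kn=(P[...,2]>.083)&(P[...,2]<.11); kn[:, :300]=0; kn[:,380:]=0; kn[260:]=0;kn[:190]=0
print('knob px',kn.sum(),P[kn].mean(0), np.median(P[kn][:,2]), P[kn].min(0),P[kn].max(0))
# cartons: brown/white by height 45 and image region
m=((abs(P[...,2]-.045)<.008)).astype(np.uint8); m[:,:195]=0;m[:,285:]=0;m[260:]=0;m[:130]=0
n,l,st,ce=cv2.connectedComponentsWithStats(m)
for i in range(1,n):
    if st[i,4]>200:
        q=P[l==i]; r=cv2.minAreaRect((q[:,:2]*1000).astype(np.float32)); print(st[i],r, np.median(q[:,2]))
# table plane
print('table',np.median(P[330:400,20:100,2]),np.median(P[270:282,280:320,2]))
E
```

```text
knob px 83 [ 0.55224316 -0.15071518  0.0920666 ] 0.09214639011068071 [ 0.54100219 -0.16235847  0.08535186] [ 0.56421347 -0.1394066   0.09783943]
[ 210  142   60   43 1861] ((732.8618774414062, 92.89840698242188), (92.35459899902344, 146.8894500732422), 8.696727752685547) 0.04537562527367944
[ 217  192   47   41 1437] ((600.70263671875, 94.1370849609375), (91.36336517333984, 109.94440460205078), 8.3253173828125) 0.045660534136135134
[246 234  39  15 242] ((524.6427612304688, 28.519712448120117), (24.18812370300293, 101.66212463378906), 9.058753967285156) 0.03966757701406598
table 0.0017914685135065334 0.0008801858914038174
```

View pics/crop.png

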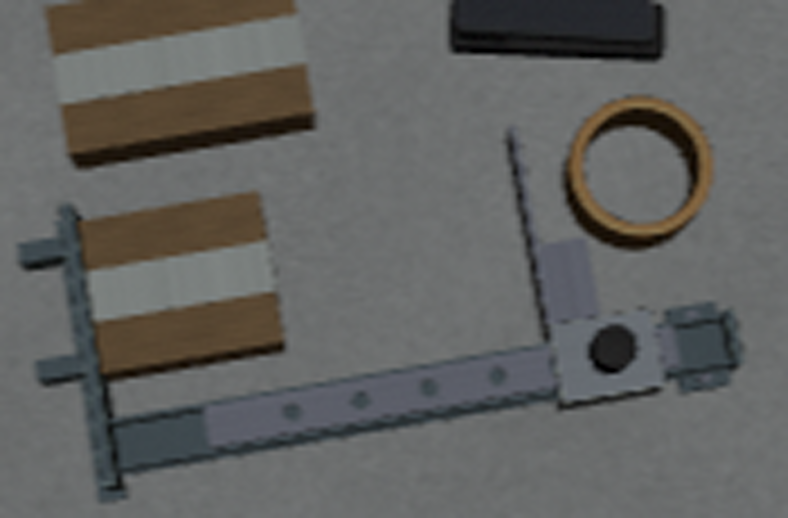

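The crop shows four holes at about (498,376), (428,387), (360,400) and (292,412), running from the tube towards the fence. The knob is at (613,348), and the carton's near end is at x≈262–283.

```bash
python3 - <<'E'
from h import *
c=cam('top')
f=lambda l:[((x+.5)/4.5-.5+200,(y+.5)/4.5-.5+150) for x,y in l]
# refine holes: dark centroid near guess
g=cv2.cvtColor(c['img'],cv2.COLOR_RGB2GRAY).astype(float); hs=[]
for u,v in f([(498,376),(428,387),(360,400),(292,412)]):
    iu,iv=int(round(u)),int(round(v)); w=g[iv-3:iv+4,iu-3:iu+4]; w=np.clip(np.percentile(w,60)-w-4,0,None)
    yy,xx=np.mgrid[iv-3:iv+4,iu-3:iu+4]; hs.append(((xx*w).sum()/w.sum(),(yy*w).sum()/w.sum()))
H=onz(c,hs,.038)*1000; print(np.round(hs,1).tolist(),'\n',H.round(1))
d=H[3]-H[0]; a=np.degrees(np.arctan2(-d[0],d[1])); print('yaw',a,np.linalg.norm(np.diff(H,axis=0),axis=1))
K=onz(c,f([(613,348)]),.092)[0]*1000; print('knob',K)
y=d/np.linalg.norm(d); x=np.array([y[1],-y[0],0])
print('knob from holes (nom -60)',(K-H[0])@y,(K-H[0])@x)
# fence top edge (height55) outer/inner corners, carton corners top 45
C=onz(c,f([(85,222),(260,192),(284,347),(104,374)]),.045)*1000
print('carton along y rel hole3',((C-H[2])@y).round(1),'x',((C-H[2])@x).round(1))
Pl=onz(c,f([(508,128),(545,338)]),.048)*1000
print('plate corners rel knob',((Pl-K)@y).round(1),((Pl-K)@x).round(1))
F=onz(c,f([(77,205),(124,490)]),.055)*1000; print('fence face rel hole3 (nom 152)',((F-H[2])@y).round(1),((F-H[2])@x).round(1))
# side view knob
s=cam('side'); hsv=cv2.cvtColor(s['img'],cv2.COLOR_RGB2GRAY); 
P=pts(s); m=(np.linalg.norm(P[...,:2]*1000-K[:2],axis=2)<18)&(P[...,2]>.07); print('side knob',m.sum(),P[m].min(0),P[m].max(0),P[m].mean(0))
E
```

```text
[[310.2, 232.9], [294.8, 235.6], [279.6, 238.4], [264.4, 241.0]] 
 [[543.8 -88.1  38. ]
 [537.8 -48.   38. ]
 [531.1  -8.6  38. ]
 [525.2  31.   38. ]]
yaw 8.858892273354972 [40.60293223 39.92371123 40.06016014]
knob [ 551.69758561 -148.94106312   92.        ]
knob from holes (nom -60) -61.31225761790414 -1.5604643396955709
carton along y rel hole3 [139.2  36.4  37.9 142.2] x [128.7 128.5  36.8  39.3]
plate corners rel knob [29.8 31.5] [141.4  16.8]
fence face rel hole3 (nom 152) [141.3 140.4] [137.3 -28.9]
side knob 86 [ 0.54079326 -0.16123307  0.07009321] [ 0.56326754 -0.13685399  0.09452126] [ 0.55047052 -0.14564455  0.08509861]
```

arm_command(
  xyz=[
    [10,10,0],
    [20,18,-4],
    [25,23,-6],
    [25,23,-8],
    [25,23,-8],
    [25,23,-8],
    [25,23,-8],
    [25,23,-8],
    [25,23,-8],
    [25,23,-8],
    [25,23,-8],
    [25,23,-8],
    [25,23,-8],
    [25,23,-8],
    [25,21,-8],
    [20,15,-6],
    [10,7,0],
    [0,0,0],
    [0,0,0],
  ],
  spin=[0,-2,-2,-2,-2,-2,-0.4,0,0,0,0,0,0,0,0,0,0,0,0],
  jaw=1,
)

```text
time: 2.15
tool_pos: [0.557, -0.149, 0.293]
tool_rot: [3.141, 0.0, 0.154]
contact_force: [-0.3, 0.5, 0.4]
opening: 0.0919
grip_force: 0.0
```

arm_command(
  xyz=[
    [-4.5,0,0],
    [0,0,-10],
    [0,0,-15],
    [0,0,-15],
    [0,0,-7],
    [0,0,-3],
    [0,0,0],
    [0,0,0],
  ],
  spin=[0,0,0,0,0,0,0,0],
)

```text
time: 2.95
tool_pos: [0.5532, -0.149, 0.2433]
tool_rot: [3.141, -0.001, 0.153]
contact_force: [-0.7, 0.6, -0.6]
opening: 0.0923
grip_force: 0.0
```

```bash
python3 - <<'E'
from h import *
s=cam('side'); o=observe(); print(o['tool_pos'],o['contact_force'])
i=s['img'][150:290,230:400]; cv2.imwrite('pics/s1.png',cv2.cvtColor(cv2.resize(i,None,fx=4,fy=4,interpolation=cv2.INTER_CUBIC),cv2.COLOR_RGB2BGR))
E
```

```text
[ 0.55319645 -0.14899433  0.2433602 ] [ 0.13598622 -0.07407585 -0.75771371]
```

View pics/s1.png

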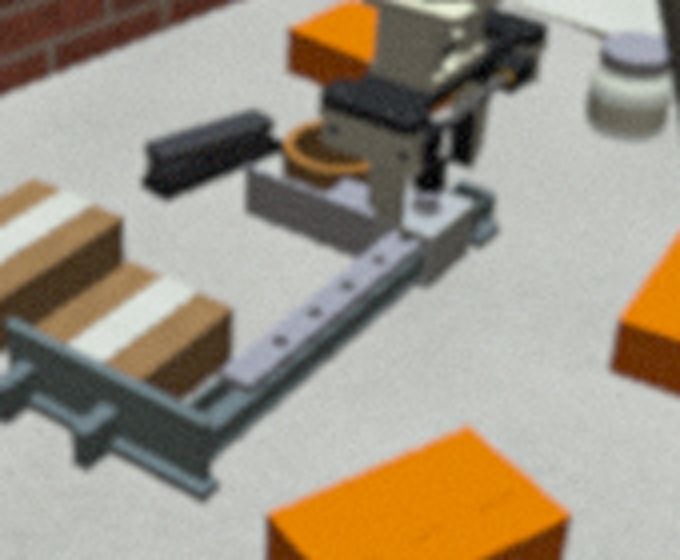

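The knob, at about (430,165) in the crop, stands between the two fingers, which are clear of the collar. Now I'll close.

arm_command(
  xyz=[
    [0,0,0],
    [0,0,0],
    [0,0,0],
    [0,0,0],
    [0,0,0],
    [0,0,0],
    [0,0,0],
    [0,0,0],
  ],
  spin=[0,0,0,0,0,0,0,0],
  jaw=-1,
  squeeze=30,
)

```text
time: 3.8
tool_pos: [0.553, -0.1488, 0.2427]
tool_rot: [3.142, 0.0, 0.153]
contact_force: [-0.0, -0.1, -0.5]
opening: 0.0325
grip_force: 0.0
```

arm_command(
  xyz=[
    [0,0,0],
    [0,0,0],
    [0,0,0],
    [0,0,0],
  ],
  spin=[0,0,0,0],
)

```text
time: 4.2
tool_pos: [0.5531, -0.1491, 0.2427]
tool_rot: [3.141, -0.0, 0.153]
contact_force: [0.1, -3.2, -0.9]
opening: 0.0251
grip_force: 30.0
```

arm_command(
  xyz=[
    [0,0,3],
    [0,0,3],
    [0,0,3],
    [0,0,3],
    [0,0,0],
    [0,0,0],
  ],
  spin=[0,0,0,0,0,0],
)

```text
time: 4.8
tool_pos: [0.553, -0.1488, 0.2547]
tool_rot: [-3.142, 0.0, 0.153]
contact_force: [2.9, -1.8, -8.7]
opening: 0.0254
grip_force: 30.0
```

arm_command(
  xyz=[
    [-0.5,3,0],
    [-1,7,0],
    [-1.5,10,0],
    [-1.6,10,0],
    [-1.5,10,0],
    [-1.6,10,0],
    [-1.5,10,0],
    [-1.6,10,0],
    [-1.5,10,0],
    [-1,7,0],
    [-0.5,3,0],
    [0,0,0],
  ],
  spin=[0,0,0,0,0,0,0,0,0,0,0,0],
)

```text
time: 6.0
tool_pos: [0.539, -0.0579, 0.2546]
tool_rot: [-3.14, 0.001, 0.154]
contact_force: [2.3, 3.5, -8.7]
opening: 0.0254
grip_force: 30.0
```

arm_command(
  xyz=[
    [-0.7,4.5,0],
    [-1.3,8,0],
    [-1.3,8,0],
    [-1.3,8,0],
    [-0.9,6,0],
    [-0.5,3,0],
    [0,0,0],
    [0,0,0],
  ],
  spin=[0,0,0,0,0,0,0,0],
)

```text
time: 6.8
tool_pos: [0.5332, -0.0206, 0.2547]
tool_rot: [-3.14, 0.0, 0.153]
contact_force: [2.8, 3.1, -8.1]
opening: 0.0256
grip_force: 30.0
```

```bash
python3 - <<'E'
from h import *
ims=[]
for n,(u,v) in (('top',(210,150)),('side',(210,160))):
    c=cam(n); i=c['img'][v:v+120,u:u+130]; ims.append(cv2.resize(i,None,fx=3,fy=4,interpolation=cv2.INTER_CUBIC) if 0 else cv2.resize(i,None,fx=3,fy=3,interpolation=cv2.INTER_CUBIC))
cv2.imwrite('pics/s2.png',cv2.cvtColor(np.hstack(ims),cv2.COLOR_RGB2BGR))
E
```

```text
(no output)
```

View pics/s2.png

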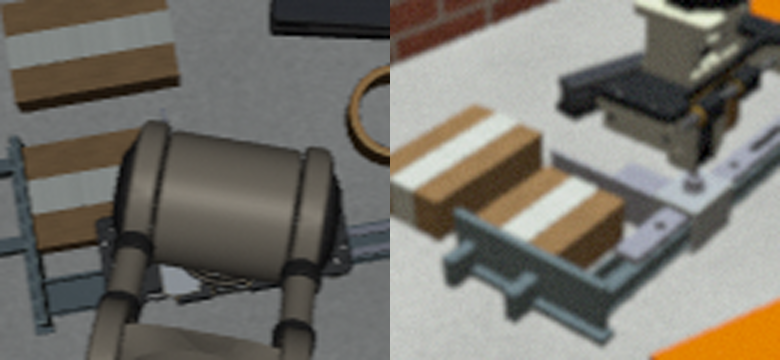

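The top view is hidden by the arm. In the side view the tube sits just short of the carton, with the fourth hole visible ahead at (660,225) and the third under the tube. I'll let the pin down onto the strip and then ease along.

arm_command(
  xyz=[
    [0,0,-1],
    [0,0,-1],
    [0,0,-1],
    [0,0,0],
  ],
  spin=[0,0,0,0],
)

```text
time: 7.3
tool_pos: [0.5333, -0.0214, 0.2518]
tool_rot: [-3.142, -0.0, 0.153]
contact_force: [1.9, 3.4, -8.1]
opening: 0.0253
grip_force: 30.0
```

arm_command(
  xyz=[
    [0,0,0],
    [0,0,0],
    [0,0,0],
    [0,0,0],
  ],
  spin=[0,0,0,0],
  jaw=-0.35,
)

```text
time: 7.7
tool_pos: [0.5333, -0.0216, 0.2522]
tool_rot: [3.141, -0.001, 0.153]
contact_force: [0.4, -0.5, -0.3]
opening: 0.0299
grip_force: 0.0
```

arm_command(
  xyz=[
    [-0.15,1,0],
    [-0.15,1,0],
    [-0.15,1,0],
    [-0.15,1,0],
    [-0.15,1,0],
    [-0.15,1,0],
    [-0.15,1,0],
    [-0.15,1,0],
  ],
  spin=[0,0,0,0,0,0,0,0],
)

```text
time: 8.5
tool_pos: [0.5322, -0.0145, 0.2519]
tool_rot: [3.139, -0.0, 0.153]
contact_force: [-0.8, -9.0, -0.1]
opening: 0.0298
grip_force: 4.3
```

arm_command(
  xyz=[
    [-0.1,0.7,0],
    [-0.1,0.7,0],
    [-0.1,0.6,0],
  ],
  spin=[0,0,0],
)

```text
time: 8.8
tool_pos: [0.5319, -0.0124, 0.2518]
tool_rot: [3.139, -0.0, 0.153]
contact_force: [0.4, -7.9, -0.9]
opening: 0.0301
grip_force: 3.4
```

arm_command(
  xyz=[
    [-0.1,0.7,0],
    [-0.1,0.7,0],
    [-0.1,0.6,0],
  ],
  spin=[0,0,0],
)

```text
time: 9.1
tool_pos: [0.5315, -0.0102, 0.2517]
tool_rot: [3.14, 0.0, 0.153]
contact_force: [0.7, -6.2, -2.0]
opening: 0.0299
grip_force: 3.3
```

arm_command(
  xyz=[
    [-0.1,0.5,0],
    [-0.1,0.5,0],
  ],
  spin=[0,0],
)

```text
time: 9.3
tool_pos: [0.5312, -0.0089, 0.2515]
tool_rot: [3.141, 0.0, 0.153]
contact_force: [0.4, -2.1, -2.0]
opening: 0.03
grip_force: 1.5
```

arm_command(
  xyz=[
    [-0.1,0.5,0],
    [0,0,0],
  ],
  spin=[0,0],
)

```text
time: 9.5
tool_pos: [0.5311, -0.0079, 0.2516]
tool_rot: [3.141, 0.0, 0.153]
contact_force: [0.2, -3.0, -2.4]
opening: 0.0299
grip_force: 1.5
```

arm_command(
  xyz=[
    [-0.1,0.5,0],
    [0,0,0],
  ],
  spin=[0,0],
)

```text
time: 9.7
tool_pos: [0.531, -0.0073, 0.2516]
tool_rot: [3.142, 0.0, 0.153]
contact_force: [-0.0, -2.9, -2.6]
opening: 0.0303
grip_force: 1.4
```

arm_command(
  xyz=[
    [0.1,-0.8,0],
    [0.1,-0.9,0],
    [0,0,0],
  ],
  spin=[0,0,0],
)

```text
time: 10.0
tool_pos: [0.5313, -0.0089, 0.2519]
tool_rot: [-3.141, -0.0, 0.153]
contact_force: [-0.8, 0.6, 0.8]
opening: 0.0294
grip_force: 0.0
```

```bash
python3 - <<'E'
from h import *
s=cam('side'); i=s['img'][185:255,260:350]; cv2.imwrite('pics/s3.png',cv2.cvtColor(cv2.resize(i,None,fx=8,fy=8,interpolation=cv2.INTER_CUBIC),cv2.COLOR_RGB2BGR))
E
```

```text
(no output)
```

View pics/s3.png

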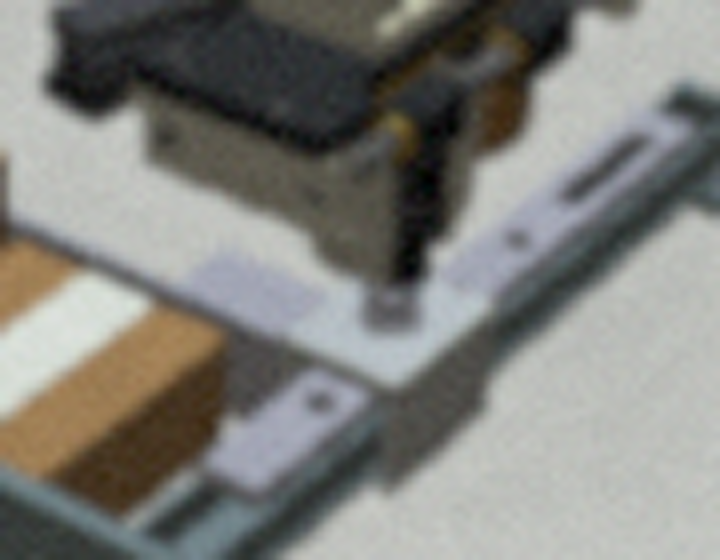

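The carton is clear of the plate, one hole is visible ahead and hole 1 behind, but the knob is half hidden by a finger. I'll feel gently for a block.

arm_command(
  xyz=[
    [-0.1,0.8,0],
    [-0.1,0.8,0],
    [0,0.3,0],
    [0,0,0],
  ],
  spin=[0,0,0,0],
)

```text
time: 10.45
tool_pos: [0.531, -0.0072, 0.2518]
tool_rot: [3.141, 0.0, 0.153]
contact_force: [0.5, -2.0, 0.1]
opening: 0.0297
grip_force: 0.8
```

arm_command(
  xyz=[
    [-0.1,0.5,0],
    [0,0,0],
  ],
  spin=[0,0],
)

```text
time: 10.65
tool_pos: [0.531, -0.0068, 0.2518]
tool_rot: [3.141, -0.0, 0.153]
contact_force: [-0.7, -3.0, -0.4]
opening: 0.0302
grip_force: 1.5
```

arm_command(
  xyz=[
    [-0.1,0.5,0],
    [0,0,0],
  ],
  spin=[0,0],
)

```text
time: 10.85
tool_pos: [0.5309, -0.0063, 0.2518]
tool_rot: [3.141, -0.0, 0.153]
contact_force: [-0.1, -4.3, -0.1]
opening: 0.0299
grip_force: 2.0
```

arm_command(
  xyz=[
    [-0.1,0.5,0],
    [0,0,0],
  ],
  spin=[0,0],
)

```text
time: 11.05
tool_pos: [0.5308, -0.006, 0.2518]
tool_rot: [3.141, -0.0, 0.153]
contact_force: [-0.1, -7.1, -0.1]
opening: 0.0305
grip_force: 2.9
```

The force is rising while the tube stalls, so the pin is blocked in the hole. I'll back off, open, lift away and look.

arm_command(
  xyz=[
    [0.2,-1.5,0],
    [0,0,0],
    [0,0,0],
    [0,0,0],
    [0,0,0],
  ],
  spin=[0,0,0,0,0],
  jaw=0.4,
)

```text
time: 11.55
tool_pos: [0.5309, -0.007, 0.2517]
tool_rot: [-3.141, 0.0, 0.153]
contact_force: [-0.1, -0.7, -0.3]
opening: 0.0627
grip_force: 0.0
```

arm_command(
  xyz=[
    [0,0,8],
    [0,0,20],
    [0,0,30],
    [-10,-15,30],
    [-20,-30,20],
    [-20,-40,10],
    [-10,-45,0],
    [0,-45,0],
    [0,-45,0],
    [0,-30,0],
    [0,-10,0],
    [0,0,0],
  ],
  spin=[0,0,0,0,0,0,0,0,0,0,0,0],
)

```text
time: 12.75
tool_pos: [0.4707, -0.268, 0.3698]
tool_rot: [-3.141, -0.0, 0.151]
contact_force: [-0.0, -0.1, 0.2]
opening: 0.0644
grip_force: 0.0
```

```bash
python3 - <<'E'
from h import *
ims=[]
c=cam('top');P=pts(c); o=observe(); print(o['time'],o['tool_pos'],o['contact_force'])
i=c['img'][175:265,200:330]; ims.append(cv2.resize(i,(520,360),interpolation=cv2.INTER_CUBIC))
pc=np.array([.531,-.009])
m=(np.linalg.norm(P[...,:2]-pc,axis=2)<.009)&(P[...,2]>.06); print('knob top z',m.sum(),np.median(P[m][:,2]))
w=(np.linalg.norm(P[...,:2]-pc,axis=2)<.02)&(P[...,2]>.07); print('knob c',P[w].mean(0))
t=(np.linalg.norm(P[...,:2]-pc,axis=2)<.028)&(np.linalg.norm(P[...,:2]-pc,axis=2)>.019)&(P[...,2]<.06)&(P[...,2]>.043); print('tube top',np.median(P[t][:,2]))
cm=(abs(P[...,2]-.045)<.008).astype(np.uint8); cm[:,:195]=0;cm[:,285:]=0;cm[260:]=0;cm[:130]=0
n,l,st,ce=cv2.connectedComponentsWithStats(cm)
for k in range(1,n):
    if st[k,4]>200: print(st[k],cv2.minAreaRect((P[l==k][:,:2]*1000).astype(np.float32)))
s=cam('side'); Q=pts(s); m=(np.linalg.norm(Q[...,:2]-pc,axis=2)<.016)&(Q[...,2]>.07); print('side',m.sum(),Q[m][:,2].max(),np.percentile(Q[m][:,2],90),Q[m].mean(0))
i=s['img'][185:265,250:350]; ims.append(cv2.resize(i,(450,360),interpolation=cv2.INTER_CUBIC))
cv2.imwrite('pics/s4.png',cv2.cvtColor(cv2.resize(np.hstack(ims),(790,294)),cv2.COLOR_RGB2BGR))
E
```

```text
12.8 [ 0.47078549 -0.26676799  0.36980074] [-0.06945466 -0.11291015 -0.34046313]
knob top z 42 0.09225339016271605
knob c [ 0.52960419 -0.00845398  0.09091001]
tube top 0.05043477152658993
[ 210  142   60   43 1870] ((732.1837158203125, 92.47388458251953), (91.74833679199219, 146.4487762451172), 8.669577598571777)
[246 187  39  63 586] ((584.4072875976562, 24.86094093322754), (98.75678253173828, 159.9471435546875), 85.96973419189453)
[ 216  192   48   42 1440] ((602.3200073242188, 98.67060852050781), (97.62680053710938, 117.90809631347656), 8.485296249389648)
side 107 0.09424883834767861 0.09298077546447987 [ 0.52812632 -0.00360627  0.08537861]
```

View pics/s4.png

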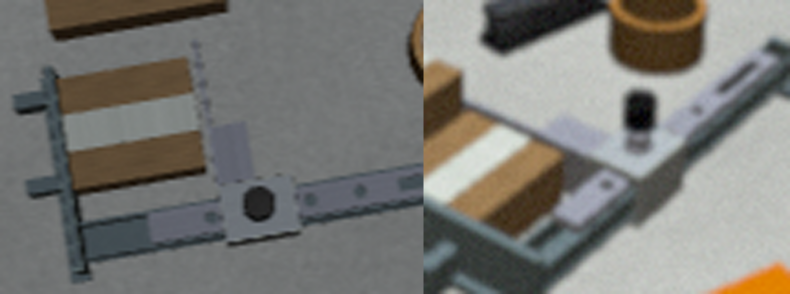

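The knob top reads 92 mm, so the pin is fully home. It is in the third hole, with one hole visible ahead and two behind. The plate stands just clear of the carton, whose outline hasn't moved.

```bash
python3 -c "
from cell import *
print(hand_in())"
```

```text
the job is handed in; nothing more can be done
None
```

The job is handed in: the pin is fully home in the third hole (about y = +10 mm), the stop plate stands just clear of the short carton at the fence, and neither carton shows any shift in the final pictures.

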